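# Ratchet the filter clamp tight

## Robot

A 6-joint arm with a two-finger parallel gripper is mounted at the origin on the work surface. World frame = base frame: x ahead of the robot, y to its left, z up, the work surface at z = 0. Lengths are in m, angles in rad, forces in N, time in s.
With the tool pointing down it reaches from about 0.35 to 0.875 m from the base axis. Payload 4.2 kg.
Tool frame: the origin (TCP) lies at the very end of the fingers, on their centre line; the grasp point (between the pads) lies 19 mm behind it; z points along the fingers, y is the line along which they close (so a half turn about z gives the same grasp; the last joint's range is limited). The gripper opens to 87 mm and grips with 3 to 60 N. Pads are 19 mm wide; open, the fingers measure 117 mm over their backs; the gripper's body (75 mm by 190 mm) begins 51 mm behind the grasp point.
Start: joints at [-1.029, 0.385, 0.008, 0, -1.194, -0.259], TCP at [0.174, -0.6, 0.193] pointing down, gripper open.
Joint ranges: [-3.14, 3.14], [-1.21, 2.06], [-1.07, 1.41], [-3.16, 2.05], [-2.99, -0.16], [-3.1, 3.1]. Speed limits (rad/s): [2.79, 2.79, 3.14, 3.14, 3.14, 3.14].

## Interface

Orientations are given as a unit quaternion [x, y, z, w].
In Python, from workcell import telemetry, camera, env gives the robot as it stands.
- The arm moves only by the tool drive_tool, never from a script. Its argument "motion" is a list that holds one entry, the list of rows, each a list of 7 numbers: the turn, a rotation vector about the tool's x, y, z in degrees, then the shift along the tool's x, y, z in m, then the gripper's target within -1 to 1 (fully open at 1, half-way at 0, shut at -1). In form: [[[wx, wy, wz, x, y, z, fingers], ...]]. A call has 1 to 5 rows; each row is the pose to reach, as a shift and turn from the pose commanded when the call began, along the tool's axes at that moment; what a row does not reach only later rows make up. A row lasts 1/10 s, in which the tool goes at most 50 mm and 8.59 degrees, less where a joint would pass 70% of its speed; a pose out of reach is approached as far as the arm can. A call with a gripper value outside its range is refused whole. The fingers move at their own pace and stop on an object; the grip force is fixed at half the most. Time passes only in rows, so rows that repeat a pose let the fingers close. It gives the time, the measured TCP pose, the force, the opening and the grip force at its end, in the units of the state.
- telemetry.observe(): the state, without advancing time (a new reading comes with each control period).
- camera(name): name is "scene" or "top" or "wrist"; returns a dict with "color" (480x640x3 uint8, red, green, blue), "camera_matrix" (3x3 intrinsics, pixels), "T" (4x4, takes a point from camera to world coordinates); the wrist camera has in their place "tool_from_camera" (4x4, takes a point from camera to tool coordinates, whose origin is the TCP and whose axes are the flange's). Camera axes: x right, y down, z forward; pixel columns grow to the right and rows downward; lengths in m; the calibration is good to about 2 mm. A picture is of the moment at which its call begins: read the wrist's pose just before it. There is no depth.
- env.close_job(): hands the job in; it is judged then, once.
The state is a dict: "t": time; "joint_positions": joint angles; "qvel": joint speeds; "joint_torque": joint torques, N m; "eef_pos": TCP position; "orientation": TCP orientation; "wrist_force": force on the tool from outside, world axes, zero at the start; "wrist_torque": the same for the moment, N m; "opening": finger opening in m; "gripper_force": force on a finger pad.
Only numpy, scipy, OpenCV 4.12 (cv2) and the standard library are available. Lean on these libraries where they do the work, as an engineer would, in place of code of your own. Each camera call takes 0.05 s, during which the arm holds its last target. There are 200 camera calls.

## Task

Tighten the clamp of the three-column filter press: work its ratchet lever back and forth by the black upright grip (a swing clockwise seen from above drives the screw, the swing back only clicks) until the round pressure foot sits fully down on the vessel's lid and the screw will turn no further. Then let go of the lever, leaving the glassware, bottles and brush around it where they stand.

Things in the scene. Friction and masses are not known exactly. Their poses are not given: they have to be found in the camera images.
- press: Fixed steel clamp frame (all sizes in mm). Origin: centre of the underside of its round base (radius 96), on the clamp's vertical axis. 3 columns at radius 72 carry a three-armed bridge (arms 26 wide, top at height 146); their end nuts (radius 11) rise to 164. Two stand 55 degrees either side of the press's own -x, one at +x. Between them: the filter vessel (lid radius 47, top at 104).
- lever (a joint): Lever angle (rad) about the press's axis: 0 = along the press's -x, positive = clockwise from above. Bar 18 wide, top at height 165; stops at -0.66 and 0.66. Positive swings drive the screw by a pawl on an 18-tooth wheel (0.35 rad a tooth, up to one tooth lost before it catches), taking about 3.5 N at the grip; swinging back takes about 1 N and leaves the screw. Stays where it is left.
- drive (a joint): Angle (rad) of the screw's toothed wheel under the lever's head, growing as the clamp tightens: 0 to 2.0 at the start, firm stop at 4.7 with the foot fully down on the lid. Lowers the foot 12 mm a turn (1.9 mm a rad); stays where it is left.
- lever_grip (a point): Centre of the black upright grip at the lever's outer end: a vertical cylinder 24 mm in diameter, from height 165 to 223, this point at height 196, 125 from the press's axis. Fixed to the lever.
- foot_face (a point): Centre of the underside of the round pressure foot (radius 26, 9 thick), on the press's axis under the bridge, 5 to 9 mm above the lid at the start. Its threaded spindle (radius 9) stands up through the lever's head and sinks with it: top at height 194 to 198 at the start, 189 when fully down.
- lid_top (a point): Centre of the top of the vessel's lid, on the press's axis at height 104.
- beaker: Glass beaker, loose, radius 33, 85 mm high, origin under its centre; leave it alone.
- flask: Conical glass flask, loose, base radius 34, 100 mm high, origin under its centre; leave it alone.
- jar: Amber jar with a black cap, loose, radius 28, 70 mm high, origin under its centre; leave it alone.
- dish: White ceramic dish, loose, radius 45, 18 mm high, origin under its centre; leave it alone.
- wash_a: White wash bottle, loose, radius 31, 195 mm high with its spout, origin under its centre; leave it alone.
- wash_b: White wash bottle, loose, radius 31, 195 mm high with its spout, origin under its centre; leave it alone.
- wash_c: White wash bottle, loose, radius 31, 195 mm high with its spout, origin under its centre; leave it alone.
- brush: Brush lying on the bench, loose, 190 mm long, origin under its middle; leave it alone.

How it is judged:
At the end, for the whole second after the job is handed in: the screw is at its firm stop (drive within 0.15 rad of 4.7), the foot is down on the lid to within 0.8 mm, and the lever is at rest and let go, at any angle (value of joint drive above 4.55 rad and z of foot_face in the frame of lid_top below 0.0008 m and velocity of joint drive below 0.05 rad/s and velocity of joint lever between -0.1 and 0.1 rad/s); the robot touches nothing.
It fails at once if glassware, a bottle or the brush beside the press is moved more than 30 mm (distance of any of beaker, flask, jar, dish, wash_a, wash_b, wash_c, brush from where it was at the start of the episode above 0.03 m).
It also fails if it takes over 72 s, if anything falls off the work surface, if the arm or the gripper's body presses on something with over 40 N, if the wrist force passes 120 N, or if a joint passes its speed limit or range.

## Working session

There is one attempt and no reset: what is moved stays moved. The work goes in short steps, Python scripts to look and compute and a tool call to move; the robot and the scene stay as the last step left them, time stands still between calls to the robot, and variables do not carry over. Pictures are saved under pics/ and viewed, at most 10 in all, crops included, and the job is handed in when it is done.

Besides the shell and the picture viewer there is one more tool, called after "Call:" as name(argument=value, ...), one argument or row to a line, values as JSON. drive_tool: Moves the arm, as the interface text tells. Its arguments: {"type":"object","properties":{"motion":{"type":"array","items":{"type":"array","items":{"type":"array","items":{"type":"number"}}}}},"required":["motion"]}

```bash
mkdir -p pics; ls; python3 - <<'E'
from workcell import telemetry,camera,env
import cv2,numpy as np
s=telemetry.observe();print(s)
for n in("scene","top"):
    c=camera(n);cv2.imwrite(f"pics/{n}0.png",c["color"][:,:,::-1]);print(n,c["camera_matrix"],c["T"])
E
```

```text
pics
{'t': 0.0, 'joint_positions': array([-1.02940727e+00,  3.85551582e-01,  6.67068587e-03, -5.22045734e-04,
       -1.19402544e+00, -2.58604181e-01]), 'qvel': array([ 7.70307830e-05,  8.09035067e-04, -1.27254120e-03,  1.05796405e-03,
       -1.23142715e-03,  7.57943457e-05]), 'joint_torque': array([-4.86576846e-04, -3.90667784e+01,  1.87405980e+01,  4.22008485e+00,
        1.08304824e-02, -1.86103844e-04]), 'eef_pos': array([ 0.17423751, -0.59953688,  0.19227682]), 'orientation': array([-1.40826378e-01,  9.90033716e-01,  1.06620123e-03, -1.87373173e-04]), 'wrist_force': array([-7.85305874e-05, -3.83433158e-02, -1.19252269e-01]), 'wrist_torque': array([ 0.00887991,  0.00435756, -0.05588569]), 'gripper_force': 0.0, 'opening': 0.08709298718840731}
scene [[548.52506426   0.         327.99856651]
 [  0.         548.52506426 239.82549736]
 [  0.           0.           1.        ]] [[ 0.55773113  0.59623413 -0.57744337  1.26789374]
 [ 0.82980443 -0.41644947  0.37147604 -0.43068173]
 [-0.01898929 -0.68634882 -0.72702456  0.95819811]
 [ 0.          0.          0.          1.        ]]
top [[546.53458754   0.         320.22101713]
 [  0.         546.53458754 232.66630285]
 [  0.           0.           1.        ]] [[-0.02759925 -0.99594486  0.08562777  0.50033734]
 [-0.99958687  0.02680943 -0.01036031  0.00714611]
 [ 0.00802267 -0.08587834 -0.99627333  1.37577875]
 [ 0.          0.          0.          1.        ]]
```

View pics/scene0.png

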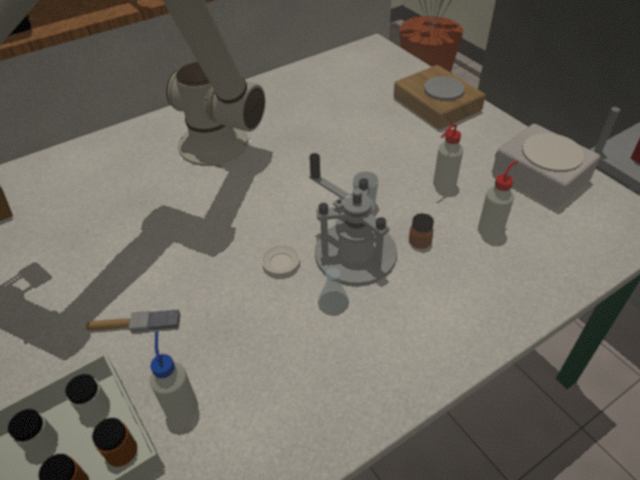

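View pics/top0.png

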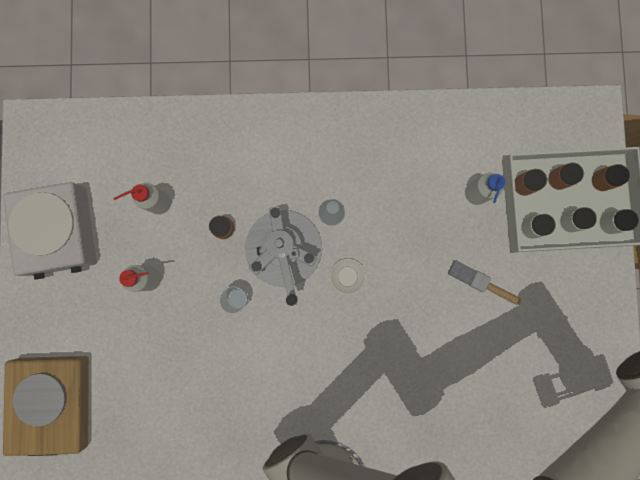

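The top view shows the press at about (283,246). Its nuts are at (275,213), (309,258) and (257,266), the spindle is at (280,243), and the black grip top is at (291,299). The scene view shows the grip top at about (315,156), with the flask, beaker, jar and dish close around the base.

```bash
cat > h.py <<'E'
import numpy as np,cv2
from workcell import telemetry,camera,env
def ray(c,uv,z):
    K,T=c["camera_matrix"],c["T"]
    d=T[:3,:3]@np.linalg.solve(K,[uv[0],uv[1],1.]);o=T[:3,3]
    return o+d*(z-o[2])/d[2]
def blobs(img,roi,thr,amin=15):
    x0,y0,x1,y1=roi
    m=(img[y0:y1,x0:x1].max(2)<thr).astype(np.uint8)
    n,l,st,ce=cv2.connectedComponentsWithStats(m)
    return [(ce[i]+[x0,y0],st[i][[2,3,4]]) for i in range(1,n) if st[i][4]>=amin]
E
python3 - <<'E'
from h import *
np.set_printoptions(precision=4,suppress=True)
c=camera("top");im=c["color"]
for thr in (60,80):
  for b in blobs(im,(240,200,330,310),thr):print(thr,b,ray(c,b[0],.164),ray(c,b[0],.223))
for uv in((275,213),(309,258),(257,266)):print(uv,ray(c,uv,.164))
print("spindle",ray(c,(280,243),.196))
s=camera("scene")
for b in blobs(s["color"],(300,145,330,185),60):print("scene",b)
print(ray(s,(315,156),.223),ray(s,(357,197),.196))
for n,uv,z in(("flask",(235,298),.05),("dish",(347,275),.018),("beaker",(331,211),.085),("jar",(221,226),.07),("wash",(128,278),.18)):print(n,ray(c,uv,z))
cv2.imwrite("pics/crop1.png",cv2.resize(im[195:315,220:370],None,fx=5,fy=5,interpolation=2)[:,:,::-1])
E
```

```text
60 (array([291.3067, 299.24  ]), array([10, 11, 75], dtype=int32)) [0.4592 0.0622 0.164 ] [0.4612 0.0596 0.223 ]
80 (array([274.8182, 212.2273]), array([ 9, 10, 66], dtype=int32)) [0.653  0.0946 0.164 ] [0.6455 0.0903 0.223 ]
80 (array([257.95, 250.5 ]), array([ 4,  8, 20], dtype=int32)) [0.5685 0.1337 0.164 ] [0.5652 0.1275 0.223 ]
80 (array([308.7143, 257.8095]), array([ 9,  9, 63], dtype=int32)) [0.5493 0.0216 0.164 ] [0.5469 0.0209 0.223 ]
80 (array([256.0429, 265.9429]), array([ 9,  9, 70], dtype=int32)) [0.5345 0.1385 0.164 ] [0.5328 0.1321 0.223 ]
80 (array([291.1979, 299.2396]), array([11, 11, 96], dtype=int32)) [0.4592 0.0625 0.164 ] [0.4612 0.0598 0.223 ]
(275, 213) [0.6512 0.0942 0.164 ]
(309, 258) [0.5488 0.021  0.164 ]
(257, 266) [0.5343 0.1364 0.164 ]
spindle [0.5817 0.0824 0.196 ]
scene (array([314.5401, 166.0856]), array([  8,  25, 187], dtype=int32))
[0.4616 0.0606 0.223 ] [0.596  0.0755 0.196 ]
flask [0.462  0.2028 0.05  ]
dish [ 0.51   -0.0704  0.018 ]
beaker [ 0.6623 -0.0333  0.085 ]
jar [0.635  0.2309 0.07  ]
wash [0.5155 0.4153 0.18  ]
```

View pics/crop1.png

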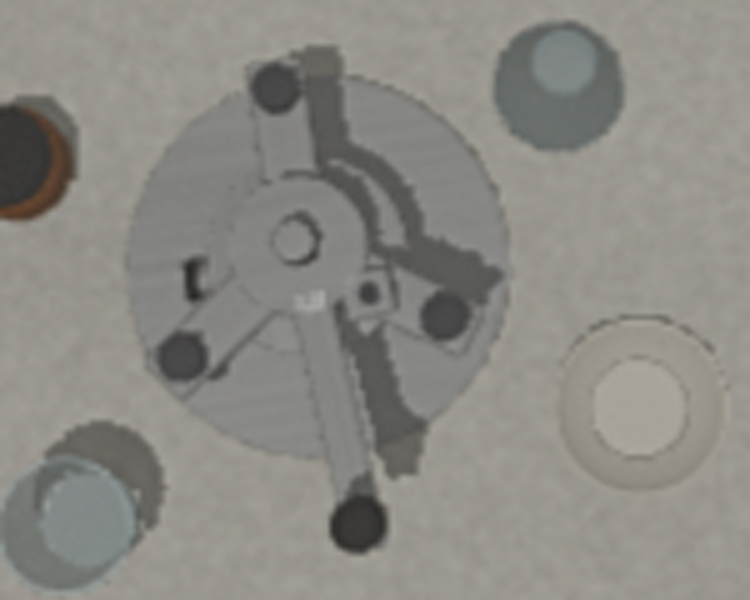

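Call:
drive_tool(
  motion=[
    [[0,0,0,-0.03,0.036,-0.09,1],[0,0,0,-0.06,0.072,-0.09,1],[0,0,0,-0.46,0.553,-0.09,1],[0,0,0,-0.46,0.553,-0.09,1],[0,0,0,-0.46,0.553,-0.09,1]],
  ],
)

```text
t: 0.7
eef_pos: [0.2606, -0.4013, 0.2691]
orientation: [-0.14, 0.99, -0.0, 0.0]
wrist_force: [1.3, 0.4, 0.8]
opening: 0.0873
gripper_force: 0.0
```

Call:
drive_tool(
  motion=[
    [[0,0,0,-0.32,0.387,-0.01,1],[0,0,0,-0.32,0.387,-0.01,1],[0,0,0,-0.32,0.387,-0.01,1],[0,0,0,-0.32,0.387,-0.01,1],[0,0,0,-0.32,0.387,-0.01,1]],
  ],
)

```text
t: 1.2
eef_pos: [0.3597, -0.1717, 0.2743]
orientation: [-0.141, 0.99, -0.0, 0.001]
wrist_force: [1.4, -0.1, -0.3]
opening: 0.0872
gripper_force: 0.0
```

Call:
drive_tool(
  motion=[
    [[0,0,0,-0.155,0.187,0,1],[0,0,0,-0.155,0.187,0,1],[0,0,2,-0.155,0.187,0,1],[0,0,4.7,-0.155,0.187,0,1],[0,0,4.7,-0.155,0.187,0,1]],
  ],
)

```text
t: 1.7
eef_pos: [0.4566, 0.0517, 0.2741]
orientation: [-0.101, 0.995, 0.0, 0.0]
wrist_force: [0.5, -0.7, 0.5]
opening: 0.087
gripper_force: 0.0
```

Call:
drive_tool(
  motion=[
    [[0,0,0,0,0,0,1],[0,0,0,0,0,0,1],[0,0,0,0,0,0,1]],
  ],
)

```text
t: 2.0
eef_pos: [0.4558, 0.0486, 0.274]
orientation: [-0.1, 0.995, -0.0, -0.0]
wrist_force: [-1.2, 0.5, -0.3]
opening: 0.087
gripper_force: 0.0
```

```bash
python3 - <<'E'
from h import *
from scipy.spatial.transform import Rotation as R
np.set_printoptions(precision=4,suppress=True)
s=telemetry.observe();w=camera("wrist");im=w["color"]
T=np.eye(4);T[:3,:3]=R.from_quat(s["orientation"]).as_matrix();T[:3,3]=s["eef_pos"]
w["T"]=T@w["tool_from_camera"]
print(T);print(w["tool_from_camera"])
for b in blobs(im,(0,0,640,480),50,300):
    p=ray(w,b[0],.223);print(b,p,"tool",(T[:3,:3].T@(p-T[:3,3])))
cv2.imwrite("pics/w1.png",im[:,:,::-1])
E
```

```text
[[-0.98   -0.199  -0.0005  0.4558]
 [-0.199   0.98   -0.0002  0.0486]
 [ 0.0005 -0.0001 -1.      0.274 ]
 [ 0.      0.      0.      1.    ]]
[[-0.     -0.9535 -0.3015  0.0836]
 [ 1.     -0.      0.0001  0.0011]
 [-0.0001 -0.3015  0.9535 -0.1905]
 [ 0.      0.      0.      1.    ]]
(array([336.5186, 250.3411]), array([  37,   54, 1589], dtype=int32)) [0.4515 0.0592 0.223 ] tool [0.0021 0.0112 0.051 ]
(array([303.8136, 404.5455]), array([  640,   191, 59136], dtype=int32)) [0.5694 0.0608 0.223 ] tool [-0.1139 -0.0107  0.0509]
(array([269.0363, 321.8483]), array([ 27,  31, 633], dtype=int32)) [0.5094 0.0258 0.223 ] tool [-0.048  -0.033   0.0509]
```

View pics/w1.png

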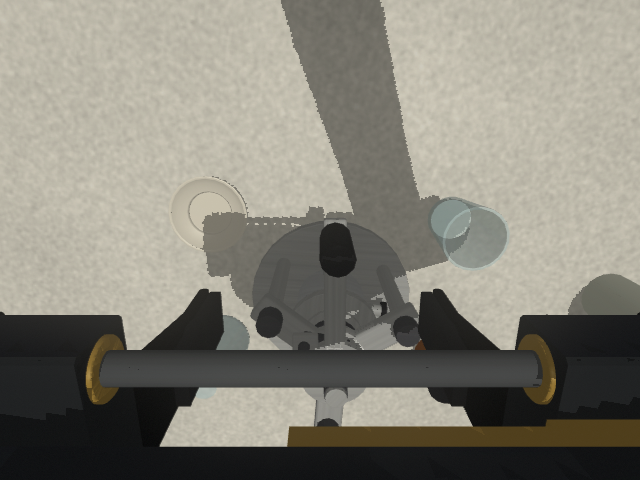

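The wrist view shows the black grip between the open fingers, with its top disc at about (338,262). That agrees with the top-view fix of (0.461, 0.060) to a few mm. Next I shift over it, go down and close.

Call:
drive_tool(
  motion=[
    [[0,0,0,-0.007,0.0105,0,1],[0,0,0,-0.007,0.0105,0.03,1],[0,0,0,-0.007,0.0105,0.065,1],[0,0,0,-0.007,0.0105,0.095,1],[0,0,0,-0.007,0.0105,0.095,1]],
  ],
)

```text
t: 2.55
eef_pos: [0.4582, 0.0596, 0.1755]
orientation: [-0.099, 0.995, -0.001, -0.004]
wrist_force: [0.2, 0.4, 0.2]
opening: 0.0872
gripper_force: 0.0
```

Call:
drive_tool(
  motion=[
    [[0,0,0,0,0,0,-1],[0,0,0,0,0,0,-1],[0,0,0,0,0,0,-1],[0,0,0,0,0,0,-1],[0,0,0,0,0,0,-1]],
  ],
)

```text
t: 3.05
eef_pos: [0.4613, 0.061, 0.1798]
orientation: [-0.1, 0.995, 0.0, 0.001]
wrist_force: [0.0, -0.4, 0.0]
opening: 0.0549
gripper_force: 0.0
```

Call:
drive_tool(
  motion=[
    [[0,0,0,0,0,0,-1],[0,0,0,0,0,0,-1],[0,0,0,0,0,0,-1],[0,0,0,0,0,0,-1],[0,0,0,0,0,0,-1]],
  ],
)

```text
t: 3.55
eef_pos: [0.461, 0.0609, 0.179]
orientation: [-0.1, 0.995, 0.0, -0.0]
wrist_force: [0.0, -0.6, -0.1]
opening: 0.0228
gripper_force: 30.0
```

Call:
drive_tool(
  motion=[
    [[0,0,8,-0.0012,0.0174,0,-1],[0,0,16,-0.0048,0.0345,0,-1],[0,0,24,-0.0108,0.0508,0,-1],[0,0,32,-0.019,0.0662,0,-1],[0,0,39,-0.0279,0.0787,0,-1]],
  ],
)

```text
t: 4.05
eef_pos: [0.4719, 0.1428, 0.179]
orientation: [0.24, 0.971, -0.002, -0.001]
wrist_force: [0.4, -4.7, 1.1]
opening: 0.0228
gripper_force: 30.0
```

Call:
drive_tool(
  motion=[
    [[0,0,0,0,0,0,-1],[0,0,0,0,0,0,-1]],
  ],
)

```text
t: 4.25
eef_pos: [0.4722, 0.1433, 0.179]
orientation: [0.236, 0.972, -0.0, -0.0]
wrist_force: [-1.4, -0.1, 2.8]
opening: 0.0229
gripper_force: 30.0
```

Call:
drive_tool(
  motion=[
    [[0,0,-8,-0.0012,-0.0174,0,-1],[0,0,-16,-0.0048,-0.0345,0,-1],[0,0,-24,-0.0108,-0.0508,0,-1],[0,0,-32,-0.019,-0.0662,0,-1],[0,0,-40,-0.0292,-0.0803,0,-1]],
  ],
)

```text
t: 4.75
eef_pos: [0.4616, 0.0583, 0.1791]
orientation: [-0.113, 0.994, 0.001, 0.001]
wrist_force: [3.7, 1.4, -3.6]
opening: 0.0229
gripper_force: 30.0
```

Call:
drive_tool(
  motion=[
    [[0,0,-8,-0.0012,-0.0174,0,-1],[0,0,-16,-0.0048,-0.0345,0,-1],[0,0,-24,-0.0108,-0.0508,0,-1],[0,0,-31,-0.0179,-0.0644,0,-1],[0,0,-31,-0.0179,-0.0644,0,-1]],
  ],
)

```text
t: 5.25
eef_pos: [0.4941, -0.0005, 0.179]
orientation: [-0.371, 0.929, 0.0, 0.001]
wrist_force: [1.4, 2.2, -0.5]
opening: 0.0232
gripper_force: 30.0
```

Call:
drive_tool(
  motion=[
    [[0,0,8,-0.0012,0.0174,0,-1],[0,0,16,-0.0048,0.0345,0,-1],[0,0,24,-0.0108,0.0508,0,-1],[0,0,32,-0.019,0.0662,0,-1],[0,0,40,-0.0292,0.0803,0,-1]],
  ],
)

```text
t: 5.75
eef_pos: [0.4586, 0.078, 0.1791]
orientation: [-0.027, 1.0, -0.001, 0.001]
wrist_force: [5.6, -3.8, -4.4]
opening: 0.023
gripper_force: 30.0
```

Call:
drive_tool(
  motion=[
    [[0,0,8,-0.0012,0.0174,0,-1],[0,0,16,-0.0048,0.0345,0,-1],[0,0,24,-0.0108,0.0508,0,-1],[0,0,31,-0.0179,0.0644,0,-1],[0,0,31,-0.0179,0.0644,0,-1]],
  ],
)

```text
t: 6.25
eef_pos: [0.4724, 0.1437, 0.179]
orientation: [0.238, 0.971, -0.001, -0.0]
wrist_force: [0.2, -1.2, 2.1]
opening: 0.0231
gripper_force: 30.0
```

Call:
drive_tool(
  motion=[
    [[0,0,-8,-0.0012,-0.0174,0,-1],[0,0,-16,-0.0048,-0.0345,0,-1],[0,0,-24,-0.0108,-0.0508,0,-1],[0,0,-32,-0.019,-0.0662,0,-1],[0,0,-40,-0.0292,-0.0803,0,-1]],
  ],
)

```text
t: 6.75
eef_pos: [0.4616, 0.0584, 0.1791]
orientation: [-0.113, 0.994, 0.001, 0.002]
wrist_force: [4.1, 1.2, -4.2]
opening: 0.0229
gripper_force: 30.0
```

Call:
drive_tool(
  motion=[
    [[0,0,-8,-0.0012,-0.0174,0,-1],[0,0,-16,-0.0048,-0.0345,0,-1],[0,0,-24,-0.0108,-0.0508,0,-1],[0,0,-31,-0.0179,-0.0644,0,-1],[0,0,-31,-0.0179,-0.0644,0,-1]],
  ],
)

```text
t: 7.25
eef_pos: [0.4939, -0.0003, 0.179]
orientation: [-0.371, 0.929, 0.0, 0.001]
wrist_force: [1.6, 3.8, -1.1]
opening: 0.0231
gripper_force: 30.0
```

Call:
drive_tool(
  motion=[
    [[0,0,8,-0.0012,0.0174,0,-1],[0,0,16,-0.0048,0.0345,0,-1],[0,0,24,-0.0108,0.0508,0,-1],[0,0,32,-0.019,0.0662,0,-1],[0,0,40,-0.0292,0.0803,0,-1]],
  ],
)

```text
t: 7.75
eef_pos: [0.4586, 0.0781, 0.1791]
orientation: [-0.027, 1.0, -0.0, 0.001]
wrist_force: [7.5, -4.0, -5.3]
opening: 0.0231
gripper_force: 30.0
```

Now smaller steps, watching for the stop. 8° steps at lower speed.

Call:
drive_tool(
  motion=[
    [[0,0,4,-0.0003,0.0087,0,-1],[0,0,8,-0.0012,0.0174,0,-1],[0,0,11,-0.0023,0.0239,0,-1]],
  ],
)

```text
t: 8.05
eef_pos: [0.4592, 0.1016, 0.179]
orientation: [0.067, 0.998, -0.001, 0.0]
wrist_force: [4.3, -3.4, -1.7]
opening: 0.0232
gripper_force: 30.0
```

Call:
drive_tool(
  motion=[
    [[0,0,4,-0.0003,0.0087,0,-1],[0,0,8,-0.0012,0.0174,0,-1],[0,0,10,-0.0019,0.0217,0,-1]],
  ],
)

```text
t: 8.35
eef_pos: [0.4637, 0.1226, 0.179]
orientation: [0.154, 0.988, -0.001, 0.0]
wrist_force: [3.5, -4.3, -0.3]
opening: 0.0235
gripper_force: 30.0
```

Call:
drive_tool(
  motion=[
    [[0,0,4,-0.0003,0.0087,0,-1],[0,0,8,-0.0012,0.0174,0,-1],[0,0,10,-0.0019,0.0217,0,-1],[0,0,10,-0.0019,0.0217,0,-1]],
  ],
)

```text
t: 8.75
eef_pos: [0.4719, 0.1428, 0.179]
orientation: [0.238, 0.971, -0.001, -0.0]
wrist_force: [1.1, -4.0, 0.0]
opening: 0.0229
gripper_force: 30.0
```

Call:
drive_tool(
  motion=[
    [[0,0,-8,-0.0012,-0.0174,0,-1],[0,0,-16,-0.0048,-0.0345,0,-1],[0,0,-24,-0.0108,-0.0508,0,-1],[0,0,-32,-0.019,-0.0662,0,-1],[0,0,-40,-0.0292,-0.0803,0,-1]],
  ],
)

```text
t: 9.25
eef_pos: [0.4615, 0.0588, 0.1791]
orientation: [-0.112, 0.994, 0.001, 0.001]
wrist_force: [6.0, 1.8, -4.4]
opening: 0.0229
gripper_force: 30.0
```

Call:
drive_tool(
  motion=[
    [[0,0,-8,-0.0012,-0.0174,0,-1],[0,0,-16,-0.0048,-0.0345,0,-1],[0,0,-24,-0.0108,-0.0508,0,-1],[0,0,-31,-0.0179,-0.0644,0,-1],[0,0,-31,-0.0179,-0.0644,0,-1]],
  ],
)

```text
t: 9.75
eef_pos: [0.4938, -0.0002, 0.179]
orientation: [-0.37, 0.929, 0.0, 0.001]
wrist_force: [1.3, 2.3, 0.1]
opening: 0.023
gripper_force: 30.0
```

Call:
drive_tool(
  motion=[
    [[0,0,4,-0.0003,0.0087,0,-1],[0,0,8,-0.0012,0.0174,0,-1],[0,0,12,-0.0027,0.026,0,-1],[0,0,16,-0.0048,0.0345,0,-1]],
  ],
)

```text
t: 10.15
eef_pos: [0.4726, 0.0287, 0.1791]
orientation: [-0.235, 0.972, -0.0, 0.001]
wrist_force: [4.5, -2.2, -4.6]
opening: 0.0232
gripper_force: 30.0
```

Call:
drive_tool(
  motion=[
    [[0,0,4,-0.0003,0.0087,0,-1],[0,0,8,-0.0012,0.0174,0,-1],[0,0,12,-0.0027,0.026,0,-1]],
  ],
)

```text
t: 10.45
eef_pos: [0.463, 0.0527, 0.1791]
orientation: [-0.132, 0.991, -0.0, 0.001]
wrist_force: [4.7, -2.0, -4.3]
opening: 0.0229
gripper_force: 30.0
```

Call:
drive_tool(
  motion=[
    [[0,0,4,-0.0003,0.0087,0,-1],[0,0,8,-0.0012,0.0174,0,-1],[0,0,12,-0.0027,0.026,0,-1]],
  ],
)

```text
t: 10.75
eef_pos: [0.4586, 0.0782, 0.1791]
orientation: [-0.028, 1.0, -0.0, 0.001]
wrist_force: [5.3, -2.9, -3.9]
opening: 0.0228
gripper_force: 30.0
```

Call:
drive_tool(
  motion=[
    [[0,0,4,-0.0003,0.0087,0,-1],[0,0,8,-0.0012,0.0174,0,-1],[0,0,10,-0.0019,0.0217,0,-1]],
  ],
)

```text
t: 11.05
eef_pos: [0.459, 0.0998, 0.1791]
orientation: [0.058, 0.998, -0.001, 0.001]
wrist_force: [3.8, -3.6, -2.1]
opening: 0.0226
gripper_force: 30.0
```

Call:
drive_tool(
  motion=[
    [[0,0,4,-0.0003,0.0087,0,-1],[0,0,8,-0.0012,0.0174,0,-1],[0,0,10,-0.0019,0.0217,0,-1]],
  ],
)

```text
t: 11.35
eef_pos: [0.4632, 0.1208, 0.1791]
orientation: [0.145, 0.989, -0.001, 0.0]
wrist_force: [3.2, -3.8, -1.6]
opening: 0.0232
gripper_force: 30.0
```

Call:
drive_tool(
  motion=[
    [[0,0,4,-0.0003,0.0087,0,-1],[0,0,8,-0.0012,0.0174,0,-1],[0,0,11,-0.0023,0.0239,0,-1],[0,0,11,-0.0023,0.0239,0,-1]],
  ],
)

```text
t: 11.75
eef_pos: [0.4691, 0.1364, 0.1788]
orientation: [0.239, 0.971, -0.009, -0.002]
wrist_force: [0.2, -19.8, 3.6]
opening: 0.0228
gripper_force: 30.1
```

The force rose to 20 N at about 31° of lever, short of where the earlier swings went freely, so this looks like the firm stop. To confirm, I swing back and push again: it should block within a tooth.

Call:
drive_tool(
  motion=[
    [[0,0,-8,-0.0012,-0.0174,0,-1],[0,0,-16,-0.0048,-0.0345,0,-1],[0,0,-24,-0.0108,-0.0508,0,-1],[0,0,-32,-0.019,-0.0662,0,-1],[0,0,-40,-0.0292,-0.0803,0,-1]],
  ],
)

```text
t: 12.25
eef_pos: [0.4615, 0.0589, 0.179]
orientation: [-0.11, 0.994, 0.001, 0.001]
wrist_force: [6.3, 1.5, -5.5]
opening: 0.023
gripper_force: 30.0
```

Call:
drive_tool(
  motion=[
    [[0,0,-5,-0.0005,-0.0109,0,-1],[0,0,-5,-0.0005,-0.0109,0,-1]],
  ],
)

```text
t: 12.45
eef_pos: [0.4646, 0.048, 0.179]
orientation: [-0.151, 0.989, 0.0, 0.001]
wrist_force: [3.6, -0.5, -3.2]
opening: 0.0232
gripper_force: 30.0
```

Call:
drive_tool(
  motion=[
    [[0,0,3,-0.0002,0.0065,0,-1],[0,0,6,-0.0007,0.0131,0,-1],[0,0,9,-0.0015,0.0196,0,-1],[0,0,9,-0.0015,0.0196,0,-1]],
  ],
)

```text
t: 12.85
eef_pos: [0.4598, 0.0683, 0.179]
orientation: [-0.073, 0.997, 0.0, 0.001]
wrist_force: [5.0, -0.6, -4.5]
opening: 0.0228
gripper_force: 30.0
```

Call:
drive_tool(
  motion=[
    [[0,0,4,-0.0003,0.0087,0,-1],[0,0,8,-0.0012,0.0174,0,-1],[0,0,12,-0.0027,0.026,0,-1],[0,0,12,-0.0027,0.026,0,-1]],
  ],
)

```text
t: 13.25
eef_pos: [0.4584, 0.0908, 0.1789]
orientation: [0.03, 1.0, -0.004, -0.0]
wrist_force: [6.8, -11.9, -3.4]
opening: 0.0231
gripper_force: 30.0
```

Call:
drive_tool(
  motion=[
    [[0,0,3,-0.0002,0.0065,0,-1],[0,0,6,-0.0007,0.0131,0,-1],[0,0,6,-0.0007,0.0131,0,-1]],
  ],
)

```text
t: 13.55
eef_pos: [0.459, 0.099, 0.1789]
orientation: [0.082, 0.997, -0.008, -0.002]
wrist_force: [9.3, -25.1, -3.0]
opening: 0.023
gripper_force: 30.0
```

Call:
drive_tool(
  motion=[
    [[0,0,0,0,0,0,-1],[0,0,0,0,0,0,-1],[0,0,0,0,0,0,-1]],
  ],
)

```text
t: 13.85
eef_pos: [0.459, 0.0991, 0.1789]
orientation: [0.082, 0.997, -0.007, -0.001]
wrist_force: [9.5, -24.4, -3.6]
opening: 0.0229
gripper_force: 30.0
```

Call:
drive_tool(
  motion=[
    [[0,0,-3,-0.0002,-0.0065,0,-1],[0,0,-5,-0.0005,-0.0109,0,-1],[0,0,-5,-0.0005,-0.0109,0,-1]],
  ],
)

```text
t: 14.15
eef_pos: [0.4586, 0.0916, 0.1789]
orientation: [0.039, 0.999, -0.004, -0.0]
wrist_force: [9.3, -13.9, -4.7]
opening: 0.0232
gripper_force: 30.0
```

The block is confirmed: it came one tooth earlier, and the hold at 24 N did not move. Relieve the load, open and retreat upward.

Call:
drive_tool(
  motion=[
    [[0,0,-4,-0.0003,-0.0087,0,-1],[0,0,-8,-0.0012,-0.0174,0,-1],[0,0,-8,-0.0012,-0.0174,0,-1]],
  ],
)

```text
t: 14.45
eef_pos: [0.4588, 0.0774, 0.179]
orientation: [-0.03, 1.0, -0.0, 0.0]
wrist_force: [4.4, -2.0, -4.0]
opening: 0.0228
gripper_force: 30.0
```

Call:
drive_tool(
  motion=[
    [[0,0,0,0,0,0,0.6],[0,0,0,0,0,0,0.6],[0,0,0,0,0,0,0.6],[0,0,0,0,0,0,0.6],[0,0,0,0,0,0,0.6]],
  ],
)

```text
t: 14.95
eef_pos: [0.4585, 0.0786, 0.1791]
orientation: [-0.031, 1.0, 0.0, -0.0]
wrist_force: [0.0, 0.0, 0.7]
opening: 0.055
gripper_force: 0.0
```

Call:
drive_tool(
  motion=[
    [[0,0,0,0,0,0,0.6],[0,0,0,0,0,0,0.6],[0,0,0,0,0,0,0.6]],
  ],
)

```text
t: 15.25
eef_pos: [0.4587, 0.0785, 0.179]
orientation: [-0.031, 1.0, -0.0, -0.0]
wrist_force: [0.7, 1.3, 0.4]
opening: 0.0686
gripper_force: 0.0
```

Call:
drive_tool(
  motion=[
    [[0,0,0,0,0,-0.03,0.6],[0,0,0,0,0,-0.07,0.6],[0,0,0,0,0,-0.11,0.6],[0,0,0,0,0,-0.11,0.6],[0,0,0,0,0,-0.11,0.6]],
  ],
)

```text
t: 15.75
eef_pos: [0.4589, 0.0787, 0.2897]
orientation: [-0.03, 1.0, 0.001, 0.001]
wrist_force: [-0.3, -0.2, -0.7]
opening: 0.0696
gripper_force: 0.0
```

```bash
python3 - <<'E'
from h import *
s=camera("scene");cv2.imwrite("pics/end.png",cv2.resize(s["color"][130:330,220:480],None,fx=3,fy=3,interpolation=2)[:,:,::-1])
E
```

```text
(no output)
```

View pics/end.png

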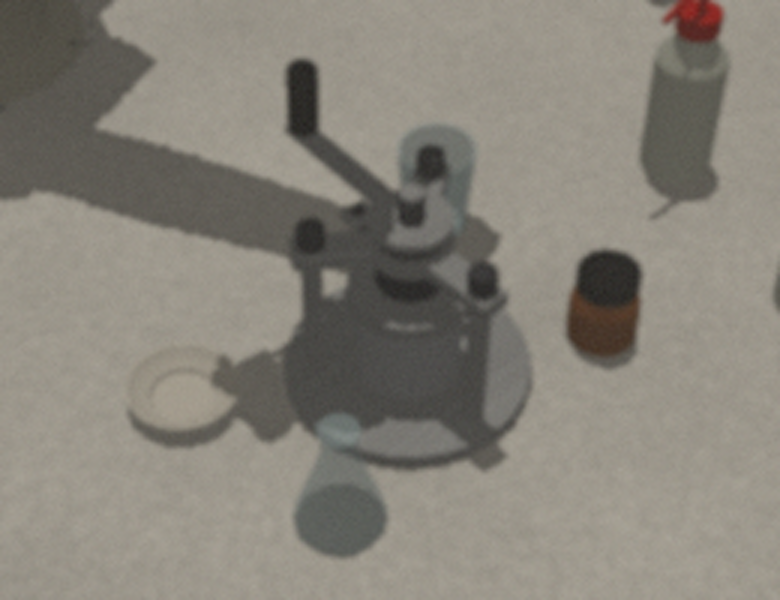

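The final view shows the lever free at (300,100) in the crop. The foot looks down on the lid at (408,320), and the glassware is where it was.

```bash
python3 -c "
from workcell import env
print(env.close_job())"
```

```text
the job is handed in; nothing more can be done
None
```

The clamp is tightened and the job is handed in, though the hand-in returned no verdict: the screw blocked at its firm stop on two separate pushes (20 and 25 N), the lever is let go, and the glassware near the press looks undisturbed.

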